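Screw the new cartridge into the water filter

TASK

Fit the new blue-and-white cartridge into the countertop water filter: stand it down the deep well, feel gently for the start of the hidden thread at the bottom without forcing it, then screw it clockwise fully home until its blue collar sits flat on the rim, and let go. Do not cross-thread it by pressing or twisting hard, and leave the used brown-and-grey cartridge, the filter and the other things where they are.

Things in the scene. Friction and masses are not known exactly. Their poses are not given: they have to be found in the camera images.
- new_cartridge_grip (a point): Grip point of the new cartridge (loose, 0.2 kg, upright, 145 mm high, white barrel, blue collar, blue wing on top). On its axis, 129 mm above its underside, in the upper part of the wing: 16 mm below its top, 24 mm above the collar. The wing is a bar 44 mm long (this frame's x), 14 mm thick (y: close the fingers on these flat faces), 40 mm high. z: its axis, up.
- new_cartridge_collar (a point): Centre of the underside of the new cartridge's blue collar, 29 mm below the grip point and 100 mm above the foot; same axes. The collar is a disc 56 mm across, 5 mm thick. Below it the barrel is 40 mm across and tapers, between 32 and 24 mm above the foot, to a neck 29 mm across.
- new_cartridge_foot (a point): Centre of the new cartridge's underside; same axes. Three round lugs stand out round the neck, 7 mm above the foot, at 0, 120 and 240 degrees from the frame's x: 5 mm thick, their tips on a circle 39 mm across.
- well_mouth (a point): Centre of the well's mouth on the flat top rim of the filter base, z up, 125 mm above the surface. The well is a plain bore 42 mm across (1 mm all round the barrel). Home: the collar's underside on this rim. Keep the push under 15 N and the twist under 0.2 N m: well and thread are damaged when their contact forces on the cartridge total over 35 N.
- well_bottom (a point): Centre of the threaded ring in the well, at the height of its flat lands, 81.5 mm below the mouth. Between the lands are 3 entry gaps, 120 degrees apart, each 30 degrees wide. The ring's angle differs each time, is not given by this frame nor by the base's yaw and must be felt. Lugs on the lands: collar 14 mm above the rim; lugs down in the gaps: 5 mm.
- spout_end (a point): Lower end of the steel spout on the -x side of the filter base, 100 mm from the base's axis, 51 mm up. The spout stays below 100 mm.
- filter_base: The filter base: fixed white round body 92 mm across, 125 mm high; origin at the centre of its underside, spout to its -x. In a gap the lugs stop if turned on anticlockwise (from above). Clockwise they run down a right-hand thread, 6.9 mm per rad: 0.9 to 1.2 rad from the gap the collar meets the rim, then the torque rises softly; the thread ends hard at 1.5 rad or more.
- old_cartridge_grip (a point): The same grip point on the used cartridge: same shape, brown barrel, grey collar and wing. A bystander, leave it standing. It and the new one stand on either side of the base, either way round.
- salt_shaker: Glass salt shaker with a grey cap, 44 mm across, 90 mm high, origin at its underside: a bystander.
- sugar_jar: Glass jar with a black lid, 72 mm across, 100 mm high, origin at its underside: a bystander.
- kitchen_timer: Round red and white kitchen timer, 67 mm across and high, origin at its underside: a bystander.
- pepper_mill: Dark wooden pepper mill, 58 mm across, 150 mm high, origin at its underside: a bystander.
- new_cartridge: The new cartridge as a whole; origin at the centre of its underside. Feel of the thread: the ring in the well sits between springs, gives 1 mm per 3 N pushed down or pulled up, solid 3 mm down. Turned either way under a light push, the lugs reach the gaps within 120 degrees and the push falls away.
Things that resemble listed ones, but are neither listed nor needed, are in the scene too. What is shaped like the new_cartridge but green is not meant.

How it is judged:
By the outcome, as a careful person would: the job done as asked, in the order asked, and still so for the second after the job is handed in, with the robot touching nothing.
It also fails if it takes over 64 s, if anything falls off the work surface, if the arm or the gripper's body presses on something with over 40 N, if the wrist force passes 120 N, or if a joint passes its speed limit or range.

ROBOT

A 7-joint arm with a two-finger parallel gripper is mounted at the origin on a cart in front of the work surface, level with it; the furniture and walls round the work are solid. World frame = base frame: x ahead of the robot, y to its left, z up, the work surface at z = 0. Lengths are in m, angles in rad, forces in N, time in s.
With the tool pointing down it reaches from about 0.425 to 0.925 m from the base axis. Payload 6.8 kg.
Tool frame: the origin (TCP) lies on the centre line of the jaws, within the pads' length; the fingertips stand 17 mm ahead of it and the grasp point (between the pads) lies 2 mm behind it; z points along the fingers, y is the line along which they close (so a half turn about z gives the same grasp; the last joint's range is limited). The gripper opens to 85 mm and grips with 20 to 120 N. Pads are 22 mm wide; open, the fingers measure 114 mm over their backs; the gripper's body (76 mm by 85 mm) begins 54 mm behind the grasp point. The pads swing forward as they close: fully open they stand 13 mm farther back than shut.
Start: joints at [-1.259, 0.477, 0.022, 1.555, -0.011, 1.109, -0.083], TCP at [0.275, 0.616, 0.248] pointing down, gripper open.
Joint ranges: [-2.96, 2.96], [-0.34, 2.1], [-1.41, 1.46], [0.24, 2.44], [-1.37, 4.51], [0.17, 1.92], [-2.96, 2.96]. Speed limits (rad/s): [2.39, 2.39, 3.14, 3.14, 3.14, 3.14, 3.14].

INTERFACE

Orientations are given as a 3x3 rotation matrix whose columns are the frame's x, y, z axes.
In Python, from rig import manip gives the robot as it stands.
- The arm moves only by the tool step_arm, never from a script. Its argument "deltas" is a list of rows, each a list of 2 entries, a list of its own where there are three numbers: the shift along the tool's x, y, z in m, then the turn, a rotation vector about the tool's x, y, z in rad. In form: [[[dx, dy, dz], [rx, ry, rz]], ...]. A call has 1 to 5 rows; each row is the pose to reach, as a shift and turn from the pose commanded when the call began, along the tool's axes at that moment; what a row does not reach only later rows make up. A row lasts 1/8 s, in which the tool goes at most 62.5 mm and 10.7 degrees, less where a joint would pass 70% of its speed; a pose out of reach is approached as far as the arm can. A call with a gripper value outside its range is refused whole. "jaw" is the opening, from -1 (shut) to 1 (fully open), set as the call begins (left out, the last holds). The fingers move at their own pace and stop on an object; "force" is the grip in N (left out, the last holds). Time passes only in rows, so rows that repeat a pose let the fingers close. It gives the time, the measured TCP pose, the force, the opening and the grip force at its end, in the units of the state.
- manip.state(): the state, without advancing time (a new reading comes with each control period).
- manip.snapshot(name): name is "side" or "top"; returns (picture, depth): 400x640x3 uint8, red, green, blue; 400x640 float32, m along the optical axis (not along the pixel's ray), 0 where there is no reading.
- manip.calibration(name): a dict with "intrinsics" (3x3 intrinsics, pixels), "cam_to_world" (4x4, takes a point from camera to world coordinates). Camera axes: x right, y down, z forward; pixel columns grow to the right and rows downward; lengths in m; the calibration is good to about 2 mm. A picture is of the moment at which its call begins. calibration takes no time and is no camera call.
- manip.finish_job(): hands the job in; it is judged then, once.
The state is a dict: "time": time; "joints": joint angles; "qvel": joint speeds; "effort": joint torques, N m; "position": TCP position; "orientation": TCP orientation; "wrist_force": force on the tool from outside, world axes, zero at the start; "moment": the same for the moment, N m; "finger_gap": finger opening in m; "grip_force": force on a finger pad.
Only numpy, scipy, OpenCV 4.12 (cv2) and the standard library are available. Lean on these libraries where they do the work, as an engineer would, in place of code of your own. Each camera call takes 0.05 s, during which the arm holds its last target. There are 200 camera calls.

## Working session

There is one attempt and no reset: what is moved stays moved. The work goes in short steps, Python scripts to look and compute and a tool call to move; the robot and the scene stay as the last step left them, time stands still between calls to the robot, and variables do not carry over. Pictures are saved under pics/ and viewed, at most 10 in all, crops included, and the job is handed in when it is done.

Besides the shell and the picture viewer there is one more tool, called after "Emit:" as name(argument=value, ...), one argument or row to a line, values as JSON. step_arm: Moves the arm, as the interface text tells. Its arguments: {"type":"object","properties":{"deltas":{"type":"array","items":{"type":"array"}},"jaw":{"type":"number"},"force":{"type":"number"}},"required":["deltas"]}

```bash
ls; mkdir -p pics
python3 - <<'E'
from rig import manip
import cv2,numpy as np
for n in("side","top"):
    p,d=manip.snapshot(n); cv2.imwrite(f"pics/{n}0.png",p[:,:,::-1]); np.save(f"{n}0.npy",d)
    c=manip.calibration(n); print(n,np.round(c["intrinsics"],1).tolist(),np.round(c["cam_to_world"],3).tolist())
s=manip.state(); print(s)
E
```

```text
pics
side [[407.4, 0.0, 326.4], [0.0, 407.4, 201.0], [0.0, 0.0, 1.0]] [[0.688, -0.617, 0.381, 0.222], [-0.725, -0.59, 0.354, -0.377], [0.006, -0.52, -0.854, 0.829], [0.0, 0.0, 0.0, 1.0]]
top [[484.9, 0.0, 313.8], [0.0, 484.9, 197.7], [0.0, 0.0, 1.0]] [[0.451, -0.866, 0.215, 0.331], [-0.892, -0.438, 0.109, -0.198], [-0.0, -0.241, -0.971, 1.207], [0.0, 0.0, 0.0, 1.0]]
{'time': 0.1, 'joints': array([-1.2591172 ,  0.47774209,  0.02234805,  1.5563399 , -0.01151251,
        1.10926732, -0.08310654]), 'qvel': array([ 0.00052115, -0.00015736, -0.00059111, -0.00409786, -0.00142475,
        0.00134811,  0.00026752]), 'effort': array([ 4.89784550e-03, -5.97760105e+01,  1.61383934e+00, -2.81954420e+01,
        1.27958728e-02,  5.02384908e-03, -1.72630183e-05]), 'position': array([0.27490876, 0.61594368, 0.24741182]), 'orientation': array([[-9.13180334e-01,  4.07555348e-01, -5.61670423e-04],
       [ 4.07555720e-01,  9.13179061e-01, -1.52860969e-03],
       [-1.10087386e-04, -1.62480831e-03, -9.99998674e-01]]), 'wrist_force': array([ 1.03826985,  0.78840839, -0.0273076 ]), 'moment': array([ 0.01033085, -0.05822919, -0.00076456]), 'grip_force': 0.0, 'finger_gap': 0.08513822966240571}
```

View pics/top0.png

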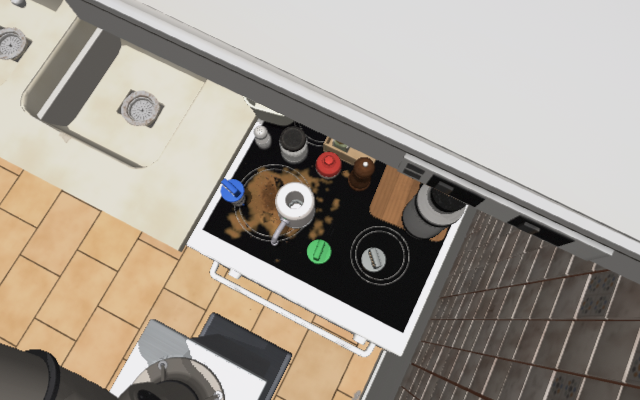

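View pics/side0.png

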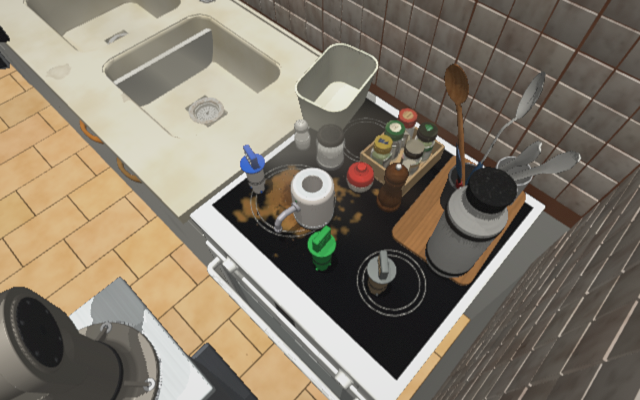

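Blue cartridge: top (232,190) and side (253,165). Grey/brown old one: top (374,259). Green decoy: top (318,251). The blue wing over a white barrel fits the description. Next I'll enlarge a crop to confirm and measure.

```bash
cat > h.py <<'E'
from rig import manip
import cv2,numpy as np
def cloud(n,d):
    c=manip.calibration(n);K=c["intrinsics"];T=np.array(c["cam_to_world"])
    v,u=np.mgrid[:400,:640]
    P=np.stack([(u-K[0][2])/K[0][0]*d,(v-K[1][2])/K[1][1]*d,d],-1)
    return P@T[:3,:3].T+T[:3,3]
def fitc(p):
    A=np.c_[2*p,np.ones(len(p))];s=np.linalg.lstsq(A,(p**2).sum(1),rcond=None)[0]
    return s[:2],np.sqrt(s[2]+s[:2]@s[:2])
E
python3 - <<'E'
from h import *
ims=[]
for n,(u0,v0) in (("top",(215,165)),("side",(230,135))):
    im=cv2.imread(f"pics/{n}0.png");d=np.load(f"{n}0.npy");P=cloud(n,d)
    ims.append(cv2.resize(im[v0:v0+100,u0:u0+130],(780,600))[:, :390*2])
    hsv=cv2.cvtColor(im,cv2.COLOR_BGR2HSV)
    blue=(hsv[...,0]>100)&(hsv[...,0]<130)&(hsv[...,1]>120)&(d>0)
    blue[:, :200]=0; blue[:,300:]=0
    q=P[blue]; print(n,len(q),"z range",q[:,2].min(),q[:,2].max())
    w=q[(q[:,2]>.138)&(q[:,2]<.152)]; 
    if len(w): r=cv2.minAreaRect((w[:,:2]*1000).astype(np.float32)); print("wing top",len(w),w.mean(0),r)
    w=q[(q[:,2]>.110)]; r=cv2.minAreaRect((w[:,:2]*1000).astype(np.float32)); print("wing all",len(w),w.mean(0),r)
    c=q[(q[:,2]>.099)&(q[:,2]<.108)];  print("collar",len(c),cv2.minEnclosingCircle((c[:,:2]*1000).astype(np.float32)))
    m=np.zeros(d.shape,bool); m[150:240,260:345]=1
    b=P[m&(d>0)]; b=b[(abs(b[:,2]-.125)<.004)]
    print("rim",len(b),b.mean(0),cv2.minEnclosingCircle((b[:,:2]*1000).astype(np.float32)),fitc(b[:,:2]))
cv2.imwrite("pics/c1.png",np.hstack([cv2.resize(i,(400,308)) for i in ims]))
E
```

```text
top 429 z range -0.004830416098000834 0.14919474867397442
wing top 107 [0.50415132 0.10561272 0.14352956] ((504.6728210449219, 105.99888610839844), (42.63041305541992, 13.631264686584473), 75.0755386352539)
wing all 127 [0.5031775  0.10277364 0.14018206] ((503.38330078125, 106.26563262939453), (42.18669128417969, 17.731510162353516), 70.99852752685547)
collar 263 ((505.2448425292969, 105.90242004394531), 27.939369201660156)
rim 752 [ 0.54560724 -0.03879527  0.12436602] ((545.6690673828125, -38.372108459472656), 44.15964889526367) (array([ 0.54589466, -0.03820114]), np.float64(0.033542820855736066))
side 311 z range 0.0074389782697193985 0.14836845075453964
wing top 64 [0.50058582 0.10480104 0.14528203] ((502.29913330078125, 107.14210510253906), (37.96650314331055, 11.693333625793457), 72.03472900390625)
wing all 69 [0.50001611 0.10426936 0.14291781] ((501.1584167480469, 107.11778259277344), (38.8975830078125, 13.060132026672363), 74.80352020263672)
collar 230 ((502.1185302734375, 109.38916778564453), 26.779888153076172)
rim 904 [ 0.54119627 -0.03853258  0.12495064] ((524.9779052734375, -74.52137756347656), 86.72724151611328) (array([ 0.53667026, -0.04668825]), np.float64(0.03693458789325974))
```

View pics/c1.png

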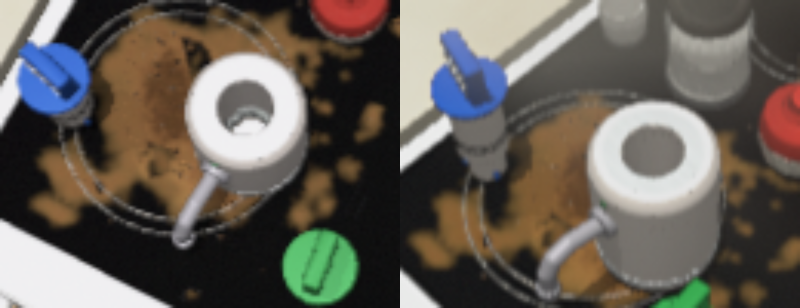

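The crop confirms the blue wing and collar on a white barrel. The wing's long axis is at about 75° in world. Next: a robust fit of the mouth, and the first move.

```bash
cat >> h.py <<'E'
def onplane(n,uv,z):
    c=manip.calibration(n);K=np.array(c["intrinsics"]);T=np.array(c["cam_to_world"])
    r=np.c_[uv,np.ones(len(uv))]@np.linalg.inv(K).T@T[:3,:3].T
    return (T[:3,3]+r*((z-T[2,3])/r[:,2])[:,None])[:,:2]
from scipy.spatial.transform import Rotation as R
def delta(pos,yang,s=None):
    "tool-frame delta to pos with tool y at yang deg (world), z down"
    s=s or manip.state();O=s["orientation"];y=np.deg2rad(yang)
    Y=np.array([np.cos(y),np.sin(y),0]);Z=np.array([0,0,-1.]);X=np.cross(Y,Z)
    return np.round(O.T@(np.array(pos)-s["position"]),4).tolist(),np.round(R.from_matrix(O.T@np.c_[X,Y,Z]).as_rotvec(),3).tolist()
E
python3 - <<'E'
from h import *
for n,(a,b,c,e) in (("top",(160,240,270,320)),("side",(160,215,280,345))):
    d=np.load(f"{n}0.npy");P=cloud(n,d);m=((abs(P[...,2]-.125)<.005)&(d>0)).astype(np.uint8)
    k=np.zeros_like(m);k[a:b,c:e]=m[a:b,c:e]
    cs,h=cv2.findContours(k,cv2.RETR_CCOMP,cv2.CHAIN_APPROX_NONE)
    for q,hh in zip(cs,h[0]):
        if len(q)>25:
            print(n,"hole" if hh[3]>=0 else "outer",len(q),*fitc(onplane(n,q[:,0].astype(float),.125)), cv2.boundingRect(q))
print(delta([.5035,.107,.24],-15),delta([.5035,.107,.127],-15))
E
```

```text
top outer 119 [ 0.54543181 -0.03842364] 0.041960909502957396 (275, 182, 39, 37)
top hole 54 [ 0.54569331 -0.03812512] 0.021904520678419998 (284, 190, 21, 20)
side outer 114 [ 0.54224863 -0.03680456] 0.043026305547366674 (291, 168, 43, 37)
side hole 52 [ 0.54338502 -0.03595409] 0.020966143617892258 (301, 176, 22, 18)
([-0.4162, -0.3716, 0.0081], [-0.001, 0.001, 1.413]) ([-0.4162, -0.3714, 0.1211], [-0.001, 0.001, 1.413])
```

Emit:
step_arm(
  deltas=[
    [[-0.416,-0.372,0.008],[0,0,1.413]],
    [[-0.416,-0.372,0.008],[0,0,1.413]],
    [[-0.416,-0.372,0.008],[0,0,1.413]],
    [[-0.416,-0.372,0.008],[0,0,1.413]],
    [[-0.416,-0.372,0.008],[0,0,1.413]],
  ],
  jaw=1,
  force=50,
)

```text
time: 0.72
position: [0.4033, 0.3292, 0.2437]
orientation: [[-0.206, 0.979, -0.0], [0.979, 0.206, -0.0], [0.0, -0.0, -1.0]]
wrist_force: [1.6, 0.9, -0.1]
finger_gap: 0.0854
grip_force: 0.0
```

```bash
python3 -c "
from h import *
s=manip.state();print(s['time'],s['position'],delta([.5035,.107,.24],-15))"
```

```text
0.725 [0.40334935 0.32917681 0.24366136] ([-0.238, 0.0523, 0.0036], [-0.0, 0.0, 0.469])
```

Emit:
step_arm(
  deltas=[
    [[-0.236,0.052,0.004],[0,0,0.469]],
    [[-0.236,0.052,0.004],[0,0,0.469]],
    [[-0.236,0.052,0.004],[0,0,0.469]],
    [[-0.236,0.052,0.004],[0,0,0.469]],
    [[-0.236,0.052,0.004],[0,0,0.469]],
  ],
)

```text
time: 1.35
position: [0.5048, 0.1067, 0.2399]
orientation: [[0.261, 0.965, 0.001], [0.965, -0.261, -0.002], [-0.001, 0.001, -1.0]]
wrist_force: [-0.3, 1.0, -0.3]
finger_gap: 0.0852
grip_force: 0.0
```

```bash
python3 -c "
from h import *
s=manip.state();print(s['time'],s['position'],s['joints'],delta([.5035,.107,.127],-15))"
```

```text
1.35 [0.50483247 0.10667219 0.23986238] [-0.75719866  0.23745715  0.50406144  1.96786289 -0.13618576  0.96916018
 -0.45155064] ([0.0001, -0.0015, 0.1129], [0.001, 0.001, -0.002])
```

Emit:
step_arm(
  deltas=[
    [[0,-0.001,0.05],[0,0,0]],
    [[0,-0.001,0.09],[0,0,0]],
    [[0,-0.001,0.113],[0,0,0]],
    [[0,-0.001,0.113],[0,0,0]],
    [[0,-0.001,0.113],[0,0,0]],
  ],
)

```text
time: 1.98
position: [0.5031, 0.1126, 0.1276]
orientation: [[0.252, 0.968, 0.001], [0.968, -0.252, 0.001], [0.001, 0.001, -1.0]]
wrist_force: [0.9, -0.1, -0.0]
finger_gap: 0.085
grip_force: 0.0
```

Emit:
step_arm(
  deltas=[
    [[0,0,0],[0,0,0]],
    [[0,0,0],[0,0,0]],
    [[0,0,0],[0,0,0]],
    [[0,0,0],[0,0,0]],
    [[0,0,0],[0,0,0]],
  ],
  jaw=-1,
  force=50,
)

```text
time: 2.6
position: [0.5031, 0.112, 0.1271]
orientation: [[0.253, 0.968, 0.001], [0.968, -0.253, 0.0], [0.0, 0.001, -1.0]]
wrist_force: [0.7, -0.2, 2.8]
finger_gap: 0.013
grip_force: 49.3
```

Emit:
step_arm(
  deltas=[
    [[0,0,0],[0,0,0]],
    [[0,0,0],[0,0,0]],
    [[0,0,0],[0,0,0]],
  ],
)

```text
time: 2.98
position: [0.5031, 0.112, 0.1271]
orientation: [[0.253, 0.968, 0.001], [0.968, -0.253, 0.0], [0.0, 0.001, -1.0]]
wrist_force: [-0.6, -0.4, 4.7]
finger_gap: 0.0133
grip_force: 49.7
```

Emit:
step_arm(
  deltas=[
    [[0,0,0],[0,0,0]],
    [[0,0,0],[0,0,0]],
    [[-0.005,0,0],[0,0,0]],
    [[-0.005,0,0],[0,0,0]],
    [[-0.005,0,0],[0,0,0]],
  ],
  jaw=-0.4,
)

```text
time: 3.6
position: [0.5015, 0.1069, 0.1268]
orientation: [[0.253, 0.967, -0.0], [0.967, -0.253, 0.0], [-0.0, -0.0, -1.0]]
wrist_force: [0.2, -0.9, -0.4]
finger_gap: 0.0258
grip_force: 0.0
```

Run:
```python
from h import *
s=manip.state();print(s['time'],s['position'],s['finger_gap'])
for n in("top","side"):
    p,d=manip.snapshot(n);cv2.imwrite(f"pics/{n}1.png",p[:,:,::-1]);P=cloud(n,d)
    im=p[:,:,::-1].copy();hsv=cv2.cvtColor(im,cv2.COLOR_BGR2HSV)
    b=(hsv[...,0]>100)&(hsv[...,0]<130)&(hsv[...,1]>120)&(d>0);b[:,:200]=0;b[:,300:]=0
    q=P[b];c=q[(q[:,2]>.099)&(q[:,2]<.109)];w=q[q[:,2]>.138]
    print(n,len(c),cv2.minEnclosingCircle((c[:,:2]*1000).astype(np.float32)),len(w))
```

```text
3.6 [0.50146227 0.10692189 0.12677441] 0.025846255780941487
top 108 ((502.0955505371094, 103.27613830566406), 26.861618041992188) 33
side 101 ((499.50177001953125, 106.05072021484375), 24.08758544921875) 0
```

Emit:
step_arm(
  deltas=[
    [[0,0,0],[0,0,0]],
    [[0,0,0],[0,0,0]],
    [[0,0,0],[0,0,0]],
    [[0,0,0],[0,0,0]],
  ],
  jaw=-1,
  force=60,
)

```text
time: 4.2
position: [0.5017, 0.1071, 0.1269]
orientation: [[0.253, 0.968, 0.0], [0.968, -0.253, 0.0], [0.0, 0.0, -1.0]]
wrist_force: [-0.1, 0.4, 1.1]
finger_gap: 0.0131
grip_force: 58.9
```

Emit:
step_arm(
  deltas=[
    [[0,0,-0.05],[0,0,0]],
    [[0,0,-0.1],[0,0,0]],
    [[0,0,-0.145],[0,0,0]],
    [[0,0,-0.145],[0,0,0]],
    [[0,0,-0.145],[0,0,0]],
  ],
)

```text
time: 4.82
position: [0.5005, 0.107, 0.2707]
orientation: [[0.252, 0.968, -0.002], [0.968, -0.252, -0.0], [-0.001, -0.002, -1.0]]
wrist_force: [-0.8, 0.3, -2.3]
finger_gap: 0.013
grip_force: 59.3
```

```bash
python3 -c "
from h import *
s=manip.state();print(s['time'],s['position'],s['finger_gap'],s['wrist_force'],s['moment'],delta([.5443,-.0373,.272],-15))"
```

```text
4.825 [0.50048843 0.10699145 0.27069037] 0.013026239158658798 [-0.78604195  0.3131342  -2.2745306 ] [-0.05711289  0.00987204 -0.03975686] ([-0.1286, 0.0788, -0.0013], [-0.002, 0.001, 0.007])
```

Emit:
step_arm(
  deltas=[
    [[-0.05,0.031,0],[0,0,0]],
    [[-0.1,0.062,-0.001],[0,0,0]],
    [[-0.129,0.079,-0.001],[0,0,0.006]],
    [[-0.129,0.079,-0.001],[0,0,0.006]],
    [[-0.129,0.079,-0.001],[0,0,0.006]],
  ],
)

```text
time: 5.45
position: [0.5444, -0.0368, 0.2712]
orientation: [[0.258, 0.966, -0.003], [0.966, -0.258, 0.0], [-0.001, -0.003, -1.0]]
wrist_force: [-0.4, 0.2, -2.6]
finger_gap: 0.0132
grip_force: 59.4
```

Emit:
step_arm(
  deltas=[
    [[0,0,0],[0,0,0]],
    [[0,0,0],[0,0,0]],
  ],
)

```text
time: 5.7
position: [0.5451, -0.0365, 0.2726]
orientation: [[0.257, 0.966, -0.001], [0.966, -0.257, 0.0], [0.0, -0.001, -1.0]]
wrist_force: [-0.0, -0.5, -1.9]
finger_gap: 0.0133
grip_force: 59.4
```

Run:
```python
from h import *
s=manip.state();print(s['time'],s['position'],s['orientation'][:,1])
ims=[]
for n,(u,v) in (("top",(300,165)),("side",(310,155))):
    p,d=manip.snapshot(n);P=cloud(n,d);np.save(n+"2.npy",d);cv2.imwrite(f"pics/{n}2.png",p[:,:,::-1])
    ims.append(cv2.resize(p[v-70:v+80,u-50:u+50,::-1],(400,600),interpolation=cv2.INTER_CUBIC))
cv2.imwrite("pics/c2.png",np.hstack(ims))
```

```text
5.7 [ 0.5451253  -0.03653983  0.27255133] [ 9.66498545e-01 -2.56671366e-01 -6.10829544e-04]
```

View pics/c2.png

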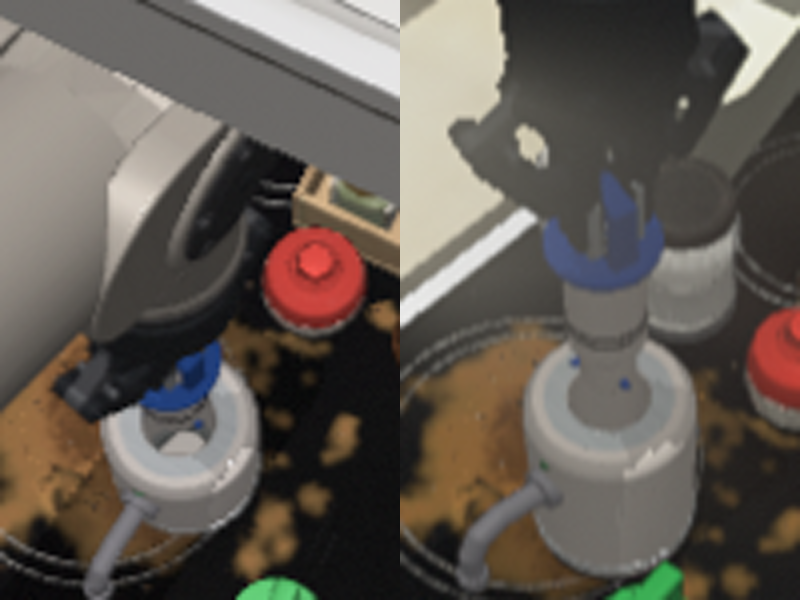

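The cartridge is held upright over the mouth: its foot is at about side crop (600,400), above the bore at (608,390). I'll fit the barrel axis in both cameras against each camera's own mouth fix.

Run:
```python
from h import *
from scipy.optimize import least_squares
ref={"top":(.5456,-.0382),"side":(.5430,-.0363)}
for n in("top","side"):
    d=np.load(n+"2.npy");P=cloud(n,d);q=P[d>0]
    k=np.hypot(q[:,0]-.5445,q[:,1]+.037)<.03
    for lo,hi,r in((.180,.236,.020),(.247,.2485,.028),(.1465,.163,.0145)):
        b=q[k&(q[:,2]>lo)&(q[:,2]<hi)]
        if len(b)<8: print(n,lo,len(b));continue
        f=least_squares(lambda c:np.hypot(b[:,0]-c[0],b[:,1]-c[1])-r,ref[n],loss="soft_l1",f_scale=.001)
        print(n,lo,len(b),"c-ref mm",np.round((f.x-ref[n])*1000,2),"rms",np.sqrt((f.fun**2).mean())*1000)
    # collar blue outline
    im=cv2.imread(f"pics/{n}2.png");hsv=cv2.cvtColor(im,cv2.COLOR_BGR2HSV)
    m=(hsv[...,0]>100)&(hsv[...,0]<130)&(hsv[...,1]>120)&(d>0)&(abs(P[...,2]-.246)<.006)
    m[:, :250]=0; m[:,380:]=0
    c=P[m]
    if len(c)>10: print(" collar pts",len(c),np.round((np.array(cv2.minEnclosingCircle((c[:,:2]*1000).astype(np.float32))[0])-np.array(ref[n])*1000),2),c[:,2].mean())
```

```text
top 0.18 56 c-ref mm [2.19 2.09] rms 0.43507331881355227
top 0.247 24 c-ref mm [3.3  5.03] rms 2.883046793255189
top 0.1465 9 c-ref mm [ 3.08 -0.12] rms 2.513136751460937
 collar pts 102 [-2.56 -8.11] 0.24940895390748125
side 0.18 349 c-ref mm [3.36 3.09] rms 0.6407208454026075
side 0.247 9 c-ref mm [4.18 2.87] rms 1.4931387440530055
side 0.1465 66 c-ref mm [3.64 3.26] rms 1.4630592199450199
```

Run:
```python
from h import *
from scipy.optimize import least_squares
ref={"top":(.5456,-.0382),"side":(.5430,-.0363)}
def fit(b,c0,r): 
    f=least_squares(lambda c:np.hypot(b[:,0]-c[0],b[:,1]-c[1])-r,c0,loss="soft_l1",f_scale=.001);return f.x
for n in("top","side"):
    d=np.load(n+"0.npy");P=cloud(n,d);q=P[d>0];c=np.array(ref[n])
    rr=np.hypot(*(q[:,:2]-c).T);b=q[(rr>.04)&(rr<.052)&(q[:,2]>.02)&(q[:,2]<.105)]
    print(n,"body",len(b),np.round((fit(b,c,.046)-c)*1000,2))
    # new cartridge standing in image 0: barrel vs collar
    cc=np.array([.5049,.1060] if n=="top" else [.5022,.108])
    rr=np.hypot(*(q[:,:2]-cc).T);b=q[(rr<.026)&(q[:,2]>.035)&(q[:,2]<.095)]
    print(n,"barrel0",len(b),np.round((fit(b,cc,.02)-cc)*1000,2))
# silhouette method in image 2: project model barrel, compare edges
import itertools
for n in("top","side"):
    im=cv2.imread(f"pics/{n}2.png");u,v=(300,165) if n=="top" else (310,155)
    c=manip.calibration(n);K=np.array(c["intrinsics"]);T=np.linalg.inv(c["cam_to_world"])
    for z in(.215,.2,.185):
        p=T[:3,:3]@np.array([*ref[n],z])+T[:3,3];p=K@p;p=p[:2]/p[2]
        g=cv2.cvtColor(im,cv2.COLOR_BGR2GRAY)[int(round(p[1]))]
        print(n,z,np.round(p,1),"r px",K[0,0]*.02/ (T[:3,:3]@np.array([*ref[n],z])+T[:3,3])[2],g[int(p[0])-18:int(p[0])+20].tolist(),int(p[0])-18)
```

```text
top body 227 [0.42 0.85]
top barrel0 61 [-0.1   1.22]
side body 762 [1.61 2.07]
side barrel0 232 [0.69 2.44]
top 0.215 [292.3 189.5] r px 9.445113692639364 [56, 44, 45, 38, 29, 31, 37, 37, 34, 31, 26, 22, 21, 18, 20, 19, 32, 62, 74, 74, 88, 64, 37, 34, 35, 37, 53, 60, 61, 70, 148, 175, 186, 189, 186, 156, 134, 76] 274
top 0.2 [292.6 191.3] r px 9.313058313224158 [45, 43, 61, 53, 31, 26, 29, 31, 28, 27, 26, 24, 24, 22, 24, 21, 35, 68, 75, 71, 68, 51, 37, 34, 38, 52, 59, 62, 56, 111, 161, 172, 180, 188, 190, 173, 148, 96] 274
top 0.185 [292.9 193.1] r px 9.184644641102889 [30, 31, 46, 70, 84, 54, 27, 22, 23, 22, 20, 25, 47, 63, 65, 59, 60, 61, 62, 61, 61, 61, 61, 58, 61, 61, 59, 44, 115, 148, 154, 167, 160, 160, 170, 173, 158, 140] 274
side 0.215 [310.7 158.6] r px 10.6182013936706 [73, 72, 71, 70, 70, 69, 69, 66, 71, 104, 108, 108, 109, 110, 110, 110, 110, 110, 109, 111, 110, 108, 109, 109, 109, 108, 109, 107, 106, 105, 114, 112, 112, 112, 112, 111, 111, 110] 292
side 0.2 [311.  163.4] r px 10.44380460329598 [72, 70, 69, 68, 68, 67, 67, 65, 67, 87, 106, 107, 109, 109, 110, 110, 110, 110, 109, 109, 110, 109, 108, 109, 108, 108, 108, 107, 102, 83, 110, 119, 115, 114, 115, 119, 113, 113] 292
side 0.185 [311.2 168. ] r px 10.275043942419435 [114, 105, 99, 94, 97, 90, 89, 89, 81, 88, 80, 84, 82, 93, 102, 109, 109, 109, 109, 109, 108, 107, 95, 90, 78, 79, 82, 91, 99, 66, 65, 69, 71, 78, 82, 83, 87, 90] 293
```

Both cameras, with the bias corrected, agree: the cartridge is about (2.0, 1.0) mm past the mouth centre. I'll correct that and lower it.

```bash
python3 -c "
from h import *
print(delta([.5431,-.0375,.2725],-14.9))"
```

```text
([-0.001, -0.002, 0.0003], [-0.0, -0.0, -0.0])
```

Emit:
step_arm(
  deltas=[
    [[-0.0012,-0.0018,0],[0,0,0]],
    [[-0.0012,-0.0018,0.01],[0,0,0]],
    [[-0.0012,-0.0018,0.018],[0,0,0]],
    [[-0.0012,-0.0018,0.024],[0,0,0]],
    [[-0.0012,-0.0018,0.028],[0,0,0]],
  ],
)

```text
time: 6.42
position: [0.5431, -0.0384, 0.2442]
orientation: [[0.259, 0.966, -0.001], [0.966, -0.259, -0.0], [-0.0, -0.001, -1.0]]
wrist_force: [0.4, -0.8, -1.7]
finger_gap: 0.013
grip_force: 59.4
```

Emit:
step_arm(
  deltas=[
    [[0,0,0.004],[0,0,0]],
    [[0,0,0.008],[0,0,0]],
    [[0,0,0.012],[0,0,0]],
  ],
)

```text
time: 6.8
position: [0.5434, -0.0384, 0.2326]
orientation: [[0.259, 0.966, 0.0], [0.966, -0.259, 0.0], [0.0, 0.0, -1.0]]
wrist_force: [-0.1, 0.2, -2.4]
finger_gap: 0.013
grip_force: 59.4
```

Emit:
step_arm(
  deltas=[
    [[0.0005,0,0.004],[0,0,0]],
    [[0.0005,0,0.008],[0,0,0]],
    [[0.0005,0,0.012],[0,0,0]],
    [[0.0005,0,0.014],[0,0,0]],
  ],
)

```text
time: 7.3
position: [0.5433, -0.0379, 0.2185]
orientation: [[0.259, 0.966, -0.0], [0.966, -0.259, -0.0], [-0.0, -0.0, -1.0]]
wrist_force: [0.1, 0.6, -1.7]
finger_gap: 0.0134
grip_force: 59.4
```

```bash
cat > s.py <<'E'
from h import *
s=manip.state();print(s['time'],np.round(s['position'],4),np.round(s['wrist_force'],1),np.round(s['moment'],3),np.round(s['joints'][6],2), np.round(np.rad2deg(np.arctan2(*s['orientation'][[1,0],1])),1))
E
python3 s.py
```

```text
7.3 [ 0.5433 -0.0379  0.2185] [ 0.1  0.6 -1.7] [ 0.003  0.067 -0.077] -0.09 -15.0
```

Emit:
step_arm(
  deltas=[
    [[0,0,0.004],[0,0,0]],
    [[0,0,0.008],[0,0,0]],
    [[0,0,0.012],[0,0,0]],
    [[0,0,0.016],[0,0,0]],
  ],
)

```text
time: 7.8
position: [0.5434, -0.0379, 0.2025]
orientation: [[0.259, 0.966, -0.0], [0.966, -0.259, -0.0], [-0.0, -0.0, -1.0]]
wrist_force: [-0.1, -0.2, -2.0]
finger_gap: 0.0139
grip_force: 59.4
```

Emit:
step_arm(
  deltas=[
    [[0,0,0.005],[0,0,0]],
    [[0,0,0.01],[0,0,0]],
    [[0,0,0.015],[0,0,0]],
    [[0,0,0.02],[0,0,0]],
    [[0,0,0.025],[0,0,0]],
  ],
)

```text
time: 8.43
position: [0.5434, -0.0379, 0.1774]
orientation: [[0.259, 0.966, -0.0], [0.966, -0.259, 0.0], [-0.0, -0.0, -1.0]]
wrist_force: [1.4, -0.4, -2.6]
finger_gap: 0.0132
grip_force: 59.4
```

```bash
python3 s.py
```

```text
8.425 [ 0.5434 -0.0379  0.1774] [ 1.4 -0.4 -2.6] [-0.027 -0.01  -0.008] -0.05 -15.0
```

Emit:
step_arm(
  deltas=[
    [[0,0,0.003],[0,0,0]],
    [[0,0,0.006],[0,0,0]],
    [[0,0,0.009],[0,0,0]],
    [[0,0,0.0105],[0,0,0]],
  ],
)

```text
time: 8.93
position: [0.5434, -0.0379, 0.1671]
orientation: [[0.259, 0.966, -0.0], [0.966, -0.259, 0.0], [-0.0, -0.0, -1.0]]
wrist_force: [-0.6, -1.0, -1.9]
finger_gap: 0.0132
grip_force: 59.4
```

Emit:
step_arm(
  deltas=[
    [[0,0,0.0007],[0,0,0]],
    [[0,0,0.0014],[0,0,0]],
    [[0,0,0.0014],[0,0,0]],
  ],
)

```text
time: 9.3
position: [0.5435, -0.0379, 0.166]
orientation: [[0.259, 0.966, 0.0], [0.966, -0.259, 0.0], [0.0, 0.0, -1.0]]
wrist_force: [-1.2, 0.5, -2.5]
finger_gap: 0.0136
grip_force: 59.4
```

```bash
python3 s.py
```

```text
9.3 [ 0.5435 -0.0379  0.166 ] [-1.2  0.5 -2.5] [ 0.047 -0.02  -0.033] -0.04 -15.0
```

Emit:
step_arm(
  deltas=[
    [[0,0,0.0007],[0,0,0]],
    [[0,0,0.0014],[0,0,0]],
    [[0,0,0.0014],[0,0,0]],
  ],
)

```text
time: 9.68
position: [0.5435, -0.038, 0.1647]
orientation: [[0.259, 0.966, 0.0], [0.966, -0.259, 0.0], [0.0, 0.0, -1.0]]
wrist_force: [-1.0, 0.4, 0.6]
finger_gap: 0.0132
grip_force: 59.8
```

```bash
python3 s.py
```

```text
9.675 [ 0.5435 -0.038   0.1647] [-1.   0.4  0.6] [0.052 0.19  0.006] -0.04 -15.0
```

Contact is at the expected height, with about 3 N of push. Now I'll feel for the gaps, turning anticlockwise under that light push, with the grip eased so it limits the twist.

Emit:
step_arm(
  deltas=[
    [[0,0,0.0004],[0,0,-0.05]],
    [[0,0,0.0004],[0,0,-0.1]],
    [[0,0,0.0004],[0,0,-0.15]],
    [[0,0,0.0004],[0,0,-0.2]],
  ],
  force=35,
)

```text
time: 10.18
position: [0.544, -0.0379, 0.1645]
orientation: [[0.06, 0.998, 0.001], [0.998, -0.06, 0.0], [0.0, 0.001, -1.0]]
wrist_force: [0.0, -0.4, 0.9]
finger_gap: 0.0136
grip_force: 59.9
```

```bash
python3 s.py
```

```text
10.175 [ 0.544  -0.0379  0.1645] [ 0.  -0.4  0.9] [ 0.051 -0.05  -0.044] 0.14 -3.4
```

Emit:
step_arm(
  deltas=[
    [[0,0,0.0003],[0,0,-0.05]],
    [[0,0,0.0003],[0,0,-0.1]],
    [[0,0,0.0003],[0,0,-0.15]],
    [[0,0,0.0003],[0,0,-0.2]],
  ],
  jaw=-1,
  force=35,
)

```text
time: 10.68
position: [0.5443, -0.0377, 0.1644]
orientation: [[-0.14, 0.99, 0.002], [0.99, 0.14, 0.0], [0.0, 0.002, -1.0]]
wrist_force: [1.2, -0.5, 1.7]
finger_gap: 0.0127
grip_force: 59.9
```

```bash
python3 s.py
```

```text
10.675 [ 0.5443 -0.0377  0.1644] [ 1.2 -0.5  1.7] [ 0.164 -0.155 -0.061] 0.31 8.0
```

Emit:
step_arm(
  deltas=[
    [[0,0,0],[0,0,-0.05]],
    [[0,0,0],[0,0,-0.1]],
    [[0,0,0],[0,0,-0.15]],
    [[0,0,0],[0,0,-0.2]],
  ],
)

```text
time: 11.18
position: [0.5448, -0.0375, 0.1645]
orientation: [[-0.334, 0.943, 0.003], [0.943, 0.334, 0.001], [-0.0, 0.003, -1.0]]
wrist_force: [1.8, 1.7, 0.8]
finger_gap: 0.013
grip_force: 59.8
```

```bash
python3 s.py
```

```text
11.175 [ 0.5448 -0.0375  0.1645] [1.8 1.7 0.8] [ 0.364 -0.499 -0.101] 0.49 19.5
```

Emit:
step_arm(
  deltas=[
    [[0,0,0],[0,0,-0.05]],
    [[0,0,0],[0,0,-0.1]],
    [[0,0,0],[0,0,-0.15]],
  ],
)

```text
time: 11.55
position: [0.5452, -0.0374, 0.1647]
orientation: [[-0.471, 0.882, 0.004], [0.882, 0.471, 0.001], [-0.001, 0.004, -1.0]]
wrist_force: [2.6, 1.2, 1.0]
finger_gap: 0.0131
grip_force: 59.8
```

```bash
python3 s.py
```

```text
11.55 [ 0.5452 -0.0374  0.1647] [2.6 1.2 1. ] [ 0.372 -0.674 -0.037] 0.62 28.1
```

The sideways drift suggests the grip sits about 2 mm off the axis along the wing. I'll shift along tool y to compensate while turning.

Emit:
step_arm(
  deltas=[
    [[0,0.0006,0],[0,0,-0.03]],
    [[0,0.0012,0],[0,0,-0.07]],
    [[0,0.0016,0.0002],[0,0,-0.11]],
    [[0,0.0017,0.0002],[0,0,-0.15]],
  ],
)

```text
time: 12.05
position: [0.5458, -0.037, 0.1637]
orientation: [[-0.598, 0.802, 0.002], [0.802, 0.598, 0.0], [-0.001, 0.001, -1.0]]
wrist_force: [5.4, 0.8, -1.9]
finger_gap: 0.0133
grip_force: 59.3
```

```bash
python3 s.py
```

```text
12.05 [ 0.5458 -0.037   0.1637] [ 5.4  0.8 -1.9] [ 0.283 -1.345 -0.121] 0.75 36.7
```

Emit:
step_arm(
  deltas=[
    [[0,0.0001,0.0002],[0,0,-0.05]],
    [[0,0.0002,0.0002],[0,0,-0.1]],
    [[0,0.0003,0.0002],[0,0,-0.15]],
  ],
)

```text
time: 12.42
position: [0.5461, -0.0368, 0.1636]
orientation: [[-0.711, 0.703, 0.002], [0.703, 0.711, 0.0], [-0.001, 0.002, -1.0]]
wrist_force: [5.1, 0.7, -0.9]
finger_gap: 0.0132
grip_force: 59.2
```

```bash
python3 s.py
```

```text
12.425 [ 0.5461 -0.0368  0.1636] [ 5.1  0.7 -0.9] [ 0.295 -1.587 -0.089] 0.88 45.3
```

The push fell away and z dropped 1 mm at yaw ~37°: the lugs are in a gap. I'll back off the turn slightly, relieve the side load and go down.

Emit:
step_arm(
  deltas=[
    [[-0.0004,0.0004,0],[0,0,0.04]],
    [[-0.0008,0.0008,0],[0,0,0.08]],
    [[-0.0008,0.0008,0],[0,0,0.08]],
  ],
)

```text
time: 12.8
position: [0.546, -0.0372, 0.1632]
orientation: [[-0.65, 0.76, -0.001], [0.76, 0.65, -0.0], [0.0, -0.001, -1.0]]
wrist_force: [3.8, -0.5, -1.2]
finger_gap: 0.013
grip_force: 59.6
```

```bash
python3 s.py
```

```text
12.8 [ 0.546  -0.0372  0.1632] [ 3.8 -0.5 -1.2] [-0.207 -1.004  0.017] 0.81 40.5
```

Emit:
step_arm(
  deltas=[
    [[0,0,0.001],[0,0,0]],
    [[0,0,0.002],[0,0,0]],
    [[0,0,0.003],[0,0,0]],
    [[0,0,0.003],[0,0,0]],
  ],
)

```text
time: 13.3
position: [0.5461, -0.0369, 0.1602]
orientation: [[-0.651, 0.759, -0.0], [0.759, 0.651, 0.0], [0.0, -0.0, -1.0]]
wrist_force: [3.8, -0.4, -1.1]
finger_gap: 0.0132
grip_force: 59.6
```

```bash
python3 s.py
```

```text
13.3 [ 0.5461 -0.0369  0.1602] [ 3.8 -0.4 -1.1] [-0.092 -0.782 -0.034] 0.81 40.6
```

Emit:
step_arm(
  deltas=[
    [[0,0,0.001],[0,0,0]],
    [[0,0,0.002],[0,0,0]],
    [[0,0,0.003],[0,0,0]],
    [[0,0,0.003],[0,0,0]],
  ],
)

```text
time: 13.8
position: [0.5461, -0.0369, 0.1572]
orientation: [[-0.651, 0.759, -0.0], [0.759, 0.651, 0.0], [0.0, -0.0, -1.0]]
wrist_force: [2.0, 1.2, -1.5]
finger_gap: 0.0131
grip_force: 59.6
```

```bash
python3 s.py
```

```text
13.8 [ 0.5461 -0.0369  0.1572] [ 2.   1.2 -1.5] [-0.088 -0.715 -0.002] 0.81 40.6
```

Emit:
step_arm(
  deltas=[
    [[0,0,0.0006],[0,0,0]],
    [[0,0,0.0012],[0,0,0]],
    [[0,0,0.0012],[0,0,0]],
  ],
)

```text
time: 14.18
position: [0.5461, -0.037, 0.1562]
orientation: [[-0.651, 0.759, -0.0], [0.759, 0.651, 0.0], [0.0, -0.0, -1.0]]
wrist_force: [1.9, -0.7, -1.2]
finger_gap: 0.0133
grip_force: 59.8
```

```bash
python3 s.py
```

```text
14.175 [ 0.5461 -0.037   0.1562] [ 1.9 -0.7 -1.2] [-0.078 -0.458 -0.016] 0.81 40.6
```

The lugs dropped the full 9 mm freely, so they are in the gaps. Now I'll turn clockwise gently to pick up the thread.

Emit:
step_arm(
  deltas=[
    [[0,-0.0001,0],[0,0,0.05]],
    [[0,-0.0002,0],[0,0,0.1]],
    [[0,-0.0003,0],[0,0,0.15]],
    [[0,-0.0004,0],[0,0,0.2]],
  ],
)

```text
time: 14.68
position: [0.5455, -0.0376, 0.1561]
orientation: [[-0.485, 0.874, -0.001], [0.874, 0.485, -0.0], [0.0, -0.001, -1.0]]
wrist_force: [1.3, -0.4, -0.6]
finger_gap: 0.0134
grip_force: 59.7
```

```bash
python3 s.py
```

```text
14.675 [ 0.5455 -0.0376  0.1561] [ 1.3 -0.4 -0.6] [-0.285 -0.217  0.068] 0.64 29.0
```

Emit:
step_arm(
  deltas=[
    [[0,-0.0001,0],[0,0,0.05]],
    [[0,-0.0002,0.0003],[0,0,0.1]],
    [[0,-0.0003,0.0006],[0,0,0.15]],
  ],
)

```text
time: 15.05
position: [0.5451, -0.0378, 0.1555]
orientation: [[-0.349, 0.937, -0.001], [0.937, 0.349, -0.0], [0.0, -0.001, -1.0]]
wrist_force: [0.0, -0.8, 2.0]
finger_gap: 0.0134
grip_force: 59.8
```

```bash
python3 s.py
```

```text
15.05 [ 0.5451 -0.0378  0.1555] [ 0.  -0.8  2. ] [-0.375 -0.065  0.017] 0.51 20.4
```

Emit:
step_arm(
  deltas=[
    [[0,-0.0001,0],[0,0,0.05]],
    [[0,-0.0002,0],[0,0,0.1]],
    [[0,-0.0003,0],[0,0,0.15]],
  ],
)

```text
time: 15.42
position: [0.5445, -0.0376, 0.1553]
orientation: [[-0.205, 0.979, -0.002], [0.979, 0.205, -0.0], [0.0, -0.002, -1.0]]
wrist_force: [0.5, -1.6, -1.3]
finger_gap: 0.0132
grip_force: 59.6
```

```bash
python3 s.py
```

```text
15.425 [ 0.5445 -0.0376  0.1553] [ 0.5 -1.6 -1.3] [-0.131 -0.172  0.05 ] 0.38 11.8
```

Emit:
step_arm(
  deltas=[
    [[0,-0.0001,0],[0,0,0.05]],
    [[0,-0.0002,0],[0,0,0.1]],
    [[0,-0.0003,0],[0,0,0.15]],
  ],
)

```text
time: 15.8
position: [0.544, -0.0376, 0.1551]
orientation: [[-0.057, 0.998, -0.002], [0.998, 0.057, -0.0], [0.0, -0.002, -1.0]]
wrist_force: [0.7, -0.8, -2.0]
finger_gap: 0.0132
grip_force: 59.3
```

```bash
python3 s.py
```

```text
15.8 [ 0.544  -0.0376  0.1551] [ 0.7 -0.8 -2. ] [-0.109 -0.162 -0.016] 0.25 3.3
```

Emit:
step_arm(
  deltas=[
    [[0,-0.0001,0.0003],[0,0,0.05]],
    [[0,-0.0002,0.0006],[0,0,0.1]],
    [[0,-0.0003,0.001],[0,0,0.15]],
  ],
)

```text
time: 16.18
position: [0.5436, -0.0374, 0.154]
orientation: [[0.093, 0.996, -0.003], [0.996, -0.093, 0.0], [-0.0, -0.003, -1.0]]
wrist_force: [0.2, 0.4, -2.7]
finger_gap: 0.0138
grip_force: 59.3
```

```bash
python3 s.py
```

```text
16.175 [ 0.5436 -0.0374  0.154 ] [ 0.2  0.4 -2.7] [-0.082 -0.148 -0.059] 0.12 -5.3
```

Emit:
step_arm(
  deltas=[
    [[0,-0.0001,0.0003],[0,0,0.05]],
    [[0,-0.0002,0.0006],[0,0,0.1]],
    [[0,-0.0003,0.001],[0,0,0.15]],
  ],
)

```text
time: 16.55
position: [0.5432, -0.0373, 0.153]
orientation: [[0.241, 0.971, -0.003], [0.971, -0.241, 0.0], [-0.0, -0.003, -1.0]]
wrist_force: [0.7, -0.3, -2.5]
finger_gap: 0.0133
grip_force: 59.3
```

```bash
python3 s.py
```

```text
16.55 [ 0.5432 -0.0373  0.153 ] [ 0.7 -0.3 -2.5] [ 0.022 -0.07  -0.022] -0.01 -13.9
```

Emit:
step_arm(
  deltas=[
    [[0,-0.0001,0.0003],[0,0,0.05]],
    [[0,-0.0002,0.0006],[0,0,0.1]],
    [[0,-0.0002,0.0009],[0,0,0.15]],
  ],
)

```text
time: 16.92
position: [0.5429, -0.0372, 0.152]
orientation: [[0.383, 0.924, -0.003], [0.924, -0.383, 0.0], [-0.001, -0.003, -1.0]]
wrist_force: [-0.5, -0.2, -1.2]
finger_gap: 0.0133
grip_force: 59.3
```

```bash
python3 s.py
```

```text
16.925 [ 0.5429 -0.0372  0.152 ] [-0.5 -0.2 -1.2] [-0.053  0.006 -0.005] -0.13 -22.5
```

Emit:
step_arm(
  deltas=[
    [[0,-0.0001,0],[0,0,0.05]],
    [[0,-0.0002,0],[0,0,0.1]],
    [[0,-0.0002,0],[0,0,0.1]],
  ],
)

```text
time: 17.3
position: [0.5429, -0.0372, 0.152]
orientation: [[0.471, 0.882, -0.003], [0.882, -0.471, 0.0], [-0.001, -0.002, -1.0]]
wrist_force: [0.1, -0.7, -3.0]
finger_gap: 0.0132
grip_force: 59.2
```

```bash
python3 s.py
```

```text
17.3 [ 0.5429 -0.0372  0.152 ] [ 0.1 -0.7 -3. ] [-0.084  0.094  0.022] -0.22 -28.1
```

Emit:
step_arm(
  deltas=[
    [[0,0,0.0002],[0,0,0.04]],
    [[0,0,0.0004],[0,0,0.08]],
    [[0,0,0.0005],[0,0,0.1]],
  ],
)

```text
time: 17.68
position: [0.5432, -0.037, 0.152]
orientation: [[0.559, 0.829, -0.002], [0.829, -0.559, 0.001], [-0.001, -0.002, -1.0]]
wrist_force: [-5.0, 1.5, 2.7]
finger_gap: 0.0135
grip_force: 60.0
```

```bash
python3 s.py
```

```text
17.675 [ 0.5432 -0.037   0.152 ] [-5.   1.5  2.7] [0.219 1.14  0.183] -0.3 -34.0
```

Emit:
step_arm(
  deltas=[
    [[0,0,0.0001],[0,0,0.04]],
    [[0,0,0.0003],[0,0,0.08]],
    [[0,0,0.0003],[0,0,0.08]],
  ],
)

```text
time: 18.05
position: [0.5433, -0.0368, 0.152]
orientation: [[0.623, 0.782, -0.002], [0.782, -0.623, 0.001], [-0.0, -0.002, -1.0]]
wrist_force: [-6.7, 2.8, 5.0]
finger_gap: 0.0134
grip_force: 60.4
```

```bash
python3 s.py
```

```text
18.05 [ 0.5433 -0.0368  0.152 ] [-6.7  2.8  5. ] [0.397 1.451 0.152] -0.37 -38.5
```

z has stopped at 0.152, the predicted home height, and the torque has risen to about 0.15 N m. I'll relieve the push and the side load, then check.

Emit:
step_arm(
  deltas=[
    [[-0.0004,-0.0006,-0.0004],[0,0,0]],
    [[-0.0004,-0.0006,-0.0008],[0,0,0]],
    [[-0.0004,-0.0006,-0.0008],[0,0,0]],
  ],
)

```text
time: 18.42
position: [0.5431, -0.0371, 0.1523]
orientation: [[0.622, 0.783, -0.001], [0.783, -0.622, 0.0], [-0.0, -0.001, -1.0]]
wrist_force: [-2.0, 0.7, -6.3]
finger_gap: 0.0135
grip_force: 58.6
```

```bash
python3 s.py
```

```text
18.425 [ 0.5431 -0.0371  0.1523] [-2.   0.7 -6.3] [0.479 0.502 0.092] -0.37 -38.5
```

Emit:
step_arm(
  deltas=[
    [[-0.0002,-0.0002,0.0004],[0,0,0.02]],
    [[-0.0002,-0.0003,0.0005],[0,0,0.05]],
    [[-0.0002,-0.0003,0.0005],[0,0,0.07]],
  ],
)

```text
time: 18.8
position: [0.5428, -0.0372, 0.1521]
orientation: [[0.676, 0.736, -0.001], [0.736, -0.676, 0.0], [-0.0, -0.001, -1.0]]
wrist_force: [-3.1, 1.8, -5.9]
finger_gap: 0.0128
grip_force: 58.7
```

```bash
python3 s.py
```

```text
18.8 [ 0.5428 -0.0372  0.1521] [-3.1  1.8 -5.9] [0.472 0.861 0.197] -0.43 -42.6
```

Emit:
step_arm(
  deltas=[
    [[0,0,0.0004],[0,0,0]],
    [[0,0,0.0004],[0,0,0]],
  ],
)

```text
time: 19.05
position: [0.5428, -0.0372, 0.152]
orientation: [[0.675, 0.737, -0.001], [0.737, -0.675, 0.0], [-0.0, -0.001, -1.0]]
wrist_force: [-3.6, 2.9, -1.3]
finger_gap: 0.0134
grip_force: 59.6
```

Emit:
step_arm(
  deltas=[
    [[0,0,0],[0,0,0]],
    [[0,0,0],[0,0,0]],
    [[0,0,0],[0,0,0]],
    [[0,0,0],[0,0,0]],
  ],
  jaw=-0.2,
)

```text
time: 19.55
position: [0.5435, -0.0375, 0.1521]
orientation: [[0.676, 0.737, 0.001], [0.737, -0.676, -0.0], [0.001, 0.001, -1.0]]
wrist_force: [-0.2, -0.3, -1.2]
finger_gap: 0.0341
grip_force: 0.0
```

Emit:
step_arm(
  deltas=[
    [[0,0,-0.03],[0,0,0]],
    [[0,0,-0.08],[0,0,0]],
    [[0,0,-0.12],[0,0,0]],
    [[-0.05,-0.05,-0.13],[0,0,0]],
    [[-0.1,-0.1,-0.13],[0,0,0]],
  ],
)

```text
time: 20.18
position: [0.4184, -0.0432, 0.2819]
orientation: [[0.676, 0.737, 0.001], [0.737, -0.676, -0.001], [0.0, 0.002, -1.0]]
wrist_force: [-1.8, 0.1, 0.8]
finger_gap: 0.0342
grip_force: 0.0
```

```bash
python3 s.py
python3 - <<'E'
from h import *
ims=[]
for n,(u,v) in (("top",(296,195)),("side",(312,185))):
    p,d=manip.snapshot(n);P=cloud(n,d);np.save(n+"3.npy",d);cv2.imwrite(f"pics/{n}3.png",p[:,:,::-1])
    q=p[v-60:v+60,u-40:u+40,::-1];ims.append(cv2.resize(q,(400,600),interpolation=cv2.INTER_CUBIC))
    b=P[d>0];r=np.hypot(b[:,0]-.5445,b[:,1]+.037)
    print(n,"collar top z",np.median(b[(r>.015)&(r<.025)&(b[:,2]<.145),2]),"rim",np.median(b[(r>.031)&(r<.038),2]),"max",b[r<.02,2].max())
cv2.imwrite("pics/c3.png",np.hstack(ims))
E
```

```text
20.175 [ 0.4184 -0.0432  0.2819] [-1.8  0.1  0.8] [ 0.018  0.034 -0.021] -0.81 -42.5
top collar top z 0.12965327452747322 rim 0.8867929549867971 max 0.17239323443681975
side collar top z 0.13048325171014663 rim 0.12535484589319112 max 0.17333062327290016
```

View pics/c3.png

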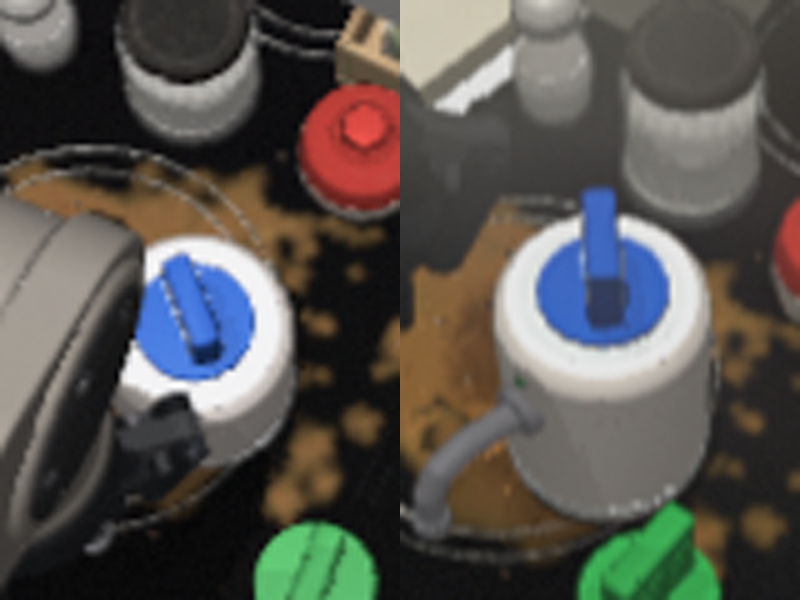

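The collar (side crop ~(603,290)) lies flat on the rim. Its top is at 0.130 m, which is the rim at 0.125 m plus its 5 mm thickness. The gripper is clear of everything.

Emit:
step_arm(
  deltas=[
    [[0,0,-0.03],[0,0,0]],
    [[0,0,-0.03],[0,0,0]],
    [[0,0,-0.03],[0,0,0]],
  ],
)

```text
time: 20.65
position: [0.4189, -0.0427, 0.3112]
orientation: [[0.675, 0.737, -0.0], [0.737, -0.675, 0.0], [-0.0, -0.0, -1.0]]
wrist_force: [-0.3, -0.0, -0.3]
finger_gap: 0.0345
grip_force: 0.0
```

```bash
python3 -c "
from rig import manip
print(manip.finish_job())"
```

```text
the job is handed in; nothing more can be done
None
```

The new blue-and-white cartridge is screwed home with its collar flat on the rim and the gripper clear; I handed the job in at about 21 s, with the measured push about 7 N and the twist peaking at 0.197 N m, just under the 0.2 limit.

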